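# Load the tool steriliser, shut its lid and start it

## Robot

A 7-joint arm with a two-finger parallel gripper is mounted at the origin on a cart in front of the work surface, level with it; the furniture and walls round the work are solid. World frame = base frame: x ahead of the robot, y to its left, z up, the work surface at z = 0. Lengths are in m, angles in rad, forces in N, time in s.
With the tool pointing down it reaches from about 0.425 to 1.025 m from the base axis. Payload 9.4 kg.
Tool frame: the origin (TCP) lies between the finger pads; the fingertips stand robot.tip_reach ahead of it and the grasp point (between the pads) lies 8 mm behind it (robot.tip_reach is the distance from the TCP to the fingertips, in m); z points along the fingers, y is the line along which they close (so a half turn about z gives the same grasp; the last joint's range is limited). The gripper opens to 85 mm and grips with 20 to 120 N. Pads are 22 mm wide; open, the fingers measure 114 mm over their backs; the gripper's body (76 mm by 85 mm) begins 54 mm behind the grasp point. The pads swing forward as they close: fully open they stand 13 mm farther back than shut.
Start: joints at [1.151, 0.599, -0.003, 1.599, 0.002, 0.943, -0.08], TCP at [0.244, -0.683, 0.242] pointing down, gripper open.
Joint ranges: [-2.57, 2.57], [-0.35, 1.97], [-1.29, 1.29], [0.11, 2.56], [-1.05, 4.19], [0.11, 1.86], [-2.63, 2.63]. Speed limits (rad/s): [2.22, 2.22, 3.01, 3.01, 3.14, 3.14, 3.14].

## Interface

Orientations are given as a unit quaternion [x, y, z, w].
In Python, from rig import robot gives the robot as it stands.
- The arm moves only by the shell command python3 -m pendant 'ROWS' [FORCE]. ROWS is JSON, a list of rows, each an object of numbers: "jaw": the opening, from 0 (shut) to 1 (fully open); "dx", "dy", "dz": the shift along the world's x, y, z in m; "turn": the turn about the world's z in degrees. In form: [{"jaw": .., "dx": .., "dy": .., "dz": .., "turn": ..}, ...]. A call has 1 to 10 rows; each row is the pose to reach, as a shift and turn from the pose commanded when the call began; what a row does not reach only later rows make up. A row lasts 1/10 s, in which the tool goes at most 50 mm and 8.59 degrees, less where a joint would pass 70% of its speed; a pose out of reach is approached as far as the arm can. A call with a gripper value outside its range is refused whole. The fingers move at their own pace and stop on an object; FORCE is the grip in N (left out, the last holds). Time passes only in rows, so rows that repeat a pose let the fingers close. It gives the time, the measured TCP pose, the force, the opening and the grip force at its end, in the units of the state.
- robot.sense(): the state, without advancing time (a new reading comes with each control period).
- robot.grab_frame(name): name is "scene" or "top"; returns (picture, depth): 480x640x3 uint8, red, green, blue; 480x640 float32, m along the optical axis (not along the pixel's ray), 0 where there is no reading.
- robot.calibration(name): a dict with "mtx" (3x3 intrinsics, pixels), "camera_from_world" (4x4, takes a point from world to camera coordinates). Camera axes: x right, y down, z forward; pixel columns grow to the right and rows downward; lengths in m; the calibration is good to about 2 mm. A picture is of the moment at which its call begins. calibration takes no time and is no camera call.
- robot.close_job(): hands the job in; it is judged then, once.
Trained networks look in the newest picture that a camera, given by its name, has taken for a name from the list of things; names that differ only in an ending like _2 or _b are one class to them, and where a whole thing is asked for, a point or a joint stands for the part that bears it (a point fixed in the world has none). Each returns a list of dicts, best first, with "conf" (0 to 1); they miss things now and then, are a little off and sometimes report something else, mostly with a low value. They report only what shows in the picture. A call takes as long as a camera call. They do not tell look-alikes from the thing itself.
- robot.look_for(camera, target): "xyz" ([x, y, z] in m, in the coordinates of the camera as it stood for that picture, good to about 4 mm: the middle of the surface that is visible of it).
- robot.masks_of(camera, target): "mask" (480x640 bool, what is visible of it).
The state is a dict: "time_s": time; "joints": joint angles; "dq": joint speeds; "tau": joint torques, N m; "position": TCP position; "ee_rot": TCP orientation; "contact_force": force on the tool from outside, world axes, zero at the start; "torque": the same for the moment, N m; "gripper_width": finger opening in m; "grip_force": force on a finger pad.
Only numpy, scipy, OpenCV 4.12 (cv2) and the standard library are available. Lean on these libraries where they do the work, as an engineer would, in place of code of your own. Each camera call takes 0.05 s, during which the arm holds its last target. There are 200 camera calls.

## Task

Lay the yellow fruit peeler in the tray of the white steriliser and shut the lid fully. Then set the time by pressing the white clock key all the way in and letting it go, and after that start it with the green key in the same way. Never press the red stop key, nor the green key while the lid is open, and do not knock over the skewer cup or the red-capped spice jar beside it.

Things in the scene. Friction and masses are not known exactly. Their poses are not given: they have to be found in the camera images.
- steriliser: UV utensil steriliser, fixed: a low white box 150 mm deep (its x) and 330 mm long (its y), open steel tray along its left, key deck at its right (-y) end. Origin under the centre of the case, at table height; x points away from the robot at yaw 0, y left, z up. Tray rim 70 mm high, walls 8 mm thick; deck from y = -165 to -83 mm, 80 mm high
- tray_floor (a point): centre of the tray, at the height of the wire rack (19 mm above the table) on which tools lie; axes as the steriliser's. The tray is 134 mm wide inside (x), 240 mm long (y) and 51 mm deep from rim to rack: the peeler fits only lengthwise, along y
- peeler: fruit peeler, loose, about 80 g, 170 mm long (its x), 25 mm wide, 17 mm high: a yellow plastic handle from x = -85 to +20 mm, up to 24 mm wide, and a narrow dark blade, 14 mm wide and 6 mm high, from x = +15 to +85 mm. Origin at the middle of its length, on its underside, z up as it lies
- peeler_handle (a point): on the peeler's yellow handle, 30 mm from its middle toward the handle end, 8.5 mm above the underside, near the centre of mass: a good place to grip it across
- lid (a joint): angle of the smoked clear lid in rad: 0 shut, up to 2.0 as it swings up and back over the rear rim; 1.57 upright. 160 g, 154 mm from hinge to front edge, 244 mm long, 22 mm high when shut (its top then 92 mm above the table); it stays where it is left (1 to 2 N at the front edge moves it)
- lid_hinge (a point): middle of the lid's hinge line, fixed on the rear rim of the case (78 mm behind the case's centre, 70 mm above the table); axes as the steriliser's, the hinge runs along y
- lid_tab (a point): centre of the grey finger tab on the middle of the lid's front edge, 164 mm from the hinge; tab 80 mm long along the edge, 8 mm thick, standing 18 mm out from the edge. With the lid shut it is 82 mm above the table and sticks out in front of the case
- time_key (a joint): travel of the white clock key in m: 0 up, 0.005 fully down; it springs back, full press about 4 N
- time_key_top (a point): centre of the top face of the white key with the black clock face, 23 mm across, the farthest of three keys in a row across the deck, 43 mm apart; top 88 mm above the table; pressed straight down
- start_key (a joint): travel of the green key in m: 0 up, 0.005 fully down; springs back, full press about 4 N
- start_key_top (a point): centre of the top face of the green start key with the white triangle, the middle one of the three, same size and height
- stop_key (a joint): travel of the red stop key in m: 0 up, 0.005 fully down
- stop_key_top (a point): centre of the top face of the red stop key with the white square, the nearest of the three, same size and height
- skewer_cup: steel cup of bamboo skewers, loose, 78 mm across, 180 mm high, stands behind and left of the steriliser; origin under its centre, z up
- spice_jar: glass spice jar with a red cap, loose, 45 mm across, 106 mm high, stands to the right of the steriliser; origin under its centre, z up
There are look-alikes about, which are no part of the job. Of the things that look like the peeler, the larger one is meant.

How it is judged:
By the outcome, as a careful person would: the job done as asked, in the order asked, and still so for the second after the job is handed in, with the robot touching nothing.
It also fails if it takes over 64 s, if anything falls off the work surface, if the arm or the gripper's body presses on something with over 40 N, if the wrist force passes 120 N, or if a joint passes its speed limit or range.

## Working session

There is one attempt and no reset: what is moved stays moved. The work goes in short steps, Python scripts to look and compute and a shell command to move; the robot and the scene stay as the last step left them, time stands still between calls to the robot, and variables do not carry over. Pictures are saved under pics/ and viewed, at most 10 in all, crops included, and the job is handed in when it is done.

```bash
ls; mkdir -p pics; cat > h.py <<'E'
import numpy as np, cv2
from rig import robot
def w(cam,p):
    T=np.linalg.inv(np.array(robot.calibration(cam)["camera_from_world"])); return T[:3,:3]@np.array(p)+T[:3,3]
def px(cam,P):
    c=robot.calibration(cam); T=np.array(c["camera_from_world"]); q=T[:3,:3]@np.array(P)+T[:3,3]; u=np.array(c["mtx"])@q; return (u[:2]/u[2]).round(0)
def cloud(cam,d):
    c=robot.calibration(cam); K=np.array(c["mtx"]); v,u=np.mgrid[:480,:640]
    P=np.stack([(u-K[0,2])*d/K[0,0],(v-K[1,2])*d/K[1,1],d],-1)
    T=np.linalg.inv(np.array(c["camera_from_world"])); return P@T[:3,:3].T+T[:3,3]
E
python3 - <<'E'
from h import *
ims=[]
for c in("scene","top"):
    p,d=robot.grab_frame(c); cv2.imwrite(f"pics/{c}0.png",p[:,:,::-1]); np.save(f"{c}0.npy",d)
    for t in("peeler","steriliser","lid_tab","time_key_top","start_key_top","stop_key_top","skewer_cup","spice_jar"):
        for r in robot.look_for(c,t):
            P=w(c,r["xyz"]); print(c,t,round(r["conf"],2),P.round(3),px(c,P))
s=robot.sense();print(s, robot.tip_reach)
E
```

```text
pics
scene peeler 0.9 [0.489 0.271 0.014] [252. 354.]
scene peeler 0.79 [0.466 0.125 0.007] [318. 324.]
scene steriliser 0.73 [ 0.569 -0.103  0.072] [370. 224.]
scene steriliser 0.58 [ 0.485 -0.264  0.092] [448. 208.]
scene lid_tab 0.64 [ 0.633 -0.081  0.139] [347. 191.]
scene lid_tab 0.23 [ 0.566 -0.101  0.069] [371. 226.]
scene time_key_top 0.24 [0.488 0.271 0.011] [252. 355.]
scene stop_key_top 0.44 [ 0.483 -0.267  0.087] [449. 210.]
scene skewer_cup 0.87 [0.736 0.225 0.076] [207. 245.]
scene spice_jar 0.79 [ 0.592 -0.357  0.073] [441. 172.]
top peeler 0.79 [0.466 0.122 0.008] [267. 296.]
top peeler 0.59 [0.497 0.269 0.011] [214. 286.]
top steriliser 0.63 [ 0.556 -0.114  0.069] [354. 259.]
top lid_tab 0.73 [ 0.629 -0.084  0.136] [343. 228.]
top lid_tab 0.3 [ 0.56  -0.116  0.068] [355. 258.]
top time_key_top 0.5 [ 0.571 -0.256  0.089] [409. 251.]
top start_key_top 0.74 [ 0.557 -0.122  0.071] [357. 259.]
top stop_key_top 0.72 [0.5   0.268 0.01 ] [214. 285.]
top stop_key_top 0.69 [ 0.596 -0.36   0.105] [449. 240.]
top skewer_cup 0.84 [0.742 0.212 0.074] [231. 193.]
top spice_jar 0.91
[... 164 characters left out ...]
nts': array([ 1.15134599,  0.59925519, -0.00252419,  1.59940368,  0.00181242,
        0.9428686 , -0.07980142]), 'dq': array([-0.00190001,  0.00047947,  0.00033132, -0.00071174, -0.00065346,
       -0.00065334,  0.00103067]), 'tau': array([-7.41182557e-04, -7.76195741e+01,  1.56335704e+00, -2.58384258e+01,
        1.24600771e-02,  2.09296035e-03,  1.22781529e-05]), 'position': array([ 0.24366564, -0.68283572,  0.24230546]), 'ee_rot': array([ 9.85347122e-01,  1.70560979e-01, -1.24734229e-05,  3.79942598e-05]), 'contact_force': array([-0.78895594,  0.03549189, -0.74381117]), 'torque': array([ 0.04782938, -0.00430416,  0.03251439]), 'grip_force': 0.0, 'gripper_width': 0.08583167758503103} 0.011
```

View pics/scene0.png

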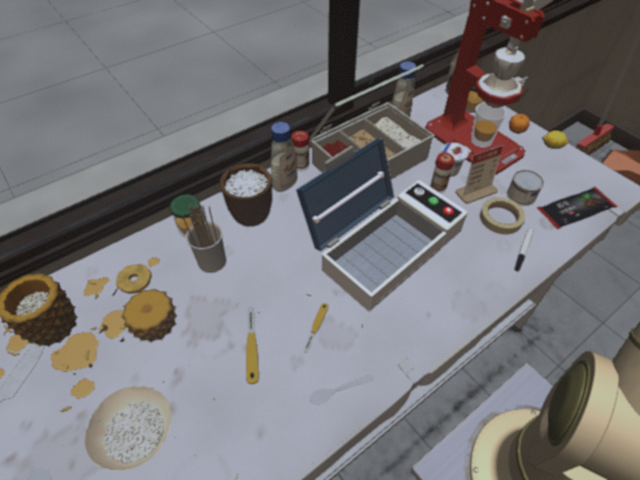

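View pics/top0.png

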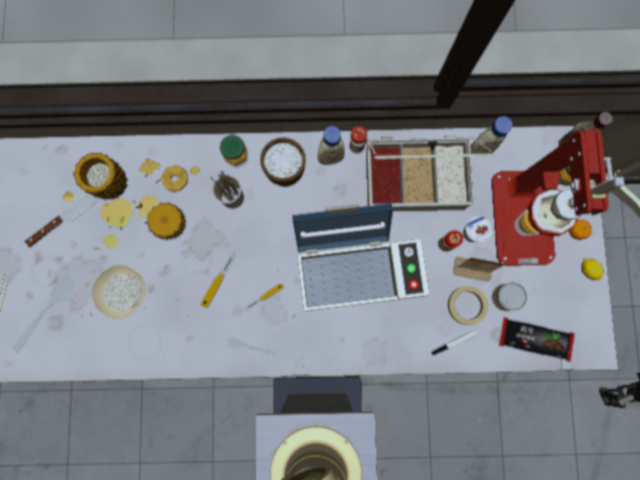

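Both pictures show the open steriliser, at scene (390,245) and top (360,270). Its keys in the top view are white (408,252), green (411,268) and red (413,285). The cup is at top (228,190) and the red-capped jar at (452,240).

Peeler candidates:
- Long yellow tool at top (217,283) / scene (252,350).
- Short yellow tool at top (266,296) / scene (318,325).

The larger one is meant, so I choose top (217,283). I'll check it in a crop and measure.

```bash
python3 - <<'E'
from h import *
p=cv2.imread("pics/top0.png"); cv2.imwrite("pics/crop0.png",cv2.resize(p[170:330,190:480],None,fx=2.7,fy=2.7,interpolation=cv2.INTER_CUBIC))
for c in("scene","top"):
    p,d=robot.grab_frame(c); C=cloud(c,d); hsv=cv2.cvtColor(p,cv2.COLOR_RGB2HSV)
    for r in robot.masks_of(c,"peeler"):
        m=r["mask"]&(d>0); Q=C[m]; mu=Q[:,:2].mean(0); e=np.linalg.svd(Q[:,:2]-mu,full_matrices=False)[2][0]; t=(Q[:,:2]-mu)@e
        col=hsv[m]; y=(col[:,1]>120)&(col[:,0]>12)&(col[:,0]<35)
        print(c,"peeler",round(r["conf"],2),m.sum(),"mean",mu.round(3),"ang",np.degrees(np.arctan2(e[1],e[0])).round(1),"len",np.ptp(t).round(3),"mid",(mu+e*(t.max()+t.min())/2).round(4),"yellow",Q[y].mean(0).round(4),"yellow range",np.ptp(t[y]).round(3),"z",Q[:,2].max().round(3))
    # steriliser deck plane
    z=C[...,2]; m=(z>.074)&(z<.084)&(C[...,0]>.40)&(C[...,0]<.68)&(C[...,1]<-.17)&(C[...,1]>-.33)
    Q=C[m].astype(np.float32)
    print(c,"deck",m.sum(),cv2.minAreaRect(Q[:,:2]*1000),Q[:,2].mean())
    # case outline
    m=(z>.05)&(z<.10)&(C[...,0]>.40)&(C[...,0]<.70)&(C[...,1]<.06)&(C[...,1]>-.33)
    n,l,st,_=cv2.connectedComponentsWithStats(m.astype(np.uint8)); k=1+np.argmax(st[1:,4]); Q=C[l==k].astype(np.float32)
    print(c,"case",cv2.minAreaRect(Q[:,:2]*1000))
    # lid plane
    m=(z>.09)&(z<.30)&(C[...,0]>.52)&(C[...,0]<.75)&(C[...,1]<.05)&(C[...,1]>-.22)
    Q=C[m]; print(c,"lid",m.sum(),Q[:,2].max(), Q[Q[:,2]>Q[:,2].max()-.012].mean(0).round(3))
    for n,(lo,hi) in dict(green=((45,120,80),(85,255,255)),red=((170,120,80),(180,255,255)),red0=((0,150,80),(6,255,255))).items():
        m=(cv2.inRange(hsv,lo,hi)>0)&(z>.08)&(z<.1)&(C[...,1]<-.2)&(C[...,1]>-.34)&(C[...,0]<.62)
        if m.any(): print(c,n,m.sum(),C[m].mean(0).round(4))
E
```

```text
scene peeler 0.59 735 mean [0.496 0.267] ang 149.7 len 0.174 mid [0.5142 0.2567] yellow [0.4795 0.2773 0.0134] yellow range 0.102 z 0.019
scene peeler 0.55 320 mean [0.469 0.124] ang 121.9 len 0.121 mid [0.4647 0.1304] yellow [0.4752 0.1139 0.0102] yellow range 0.069 z 0.015
scene deck 1518 ((540.2367553710938, -237.3109130859375), (181.46343994140625, 121.39735412597656), 6.877570152282715) 0.07998224
scene case ((532.2166748046875, -132.72171020507812), (188.00303649902344, 331.99627685546875), 5.870619773864746)
scene lid 5069 0.23238707305915984 [ 0.657 -0.076  0.227]
scene green 46 [ 0.5268 -0.2588  0.0863]
scene red 22 [ 0.4863 -0.2653  0.0854]
scene red0 38 [ 0.4832 -0.2629  0.086 ]
top peeler 0.57 379 mean [0.501 0.264] ang 149.6 len 0.165 mid [0.5128 0.2572] yellow [0.4836 0.2742 0.013 ] yellow range 0.099 z 0.116
top peeler 0.47 251 mean [0.465 0.129] ang 121.6 len 0.121 mid [0.4637 0.132 ] yellow [0.4782 0.1108 0.0087] yellow range 0.07 z 0.019
top deck 1498 ((538.8604736328125, -237.07615661621094), (177.57461547851562, 121.44772338867188), 5.880646705627441) 0.0792569
top case ((532.6884155273438, -133.36778259277344), (187.0826416015625, 330.14453125), 5.875336647033691)
top lid 2817 0.23335239148870057 [ 0.659 -0.078  0.227]
top green 59 [ 0.5281 -0.2602  0.0857]
top red 3 [ 0.4841 -0.2641  0.0866]
top red0 43 [ 0.4839 -0.264   0.0864]
```

View pics/crop0.png

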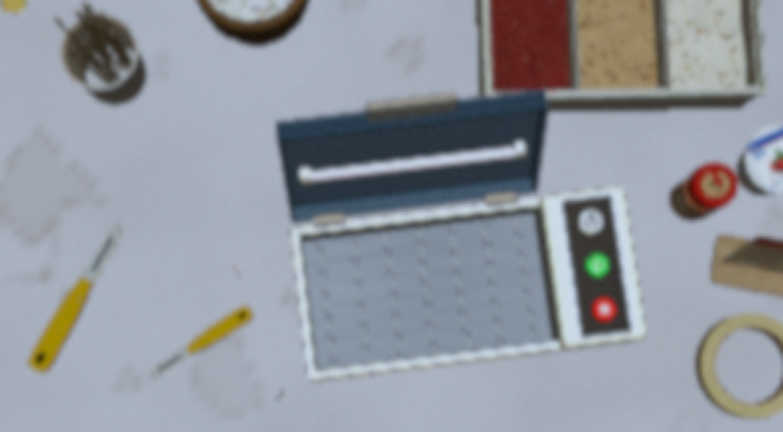

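The long tool (crop 70,310) has the larger handle and measures 0.17 m, against 0.12 m for the small one (crop 210,335), so it is the peeler.

- **Steriliser:** origin about (0.514, -0.1355), yaw 5.9°.
- **Tray centre:** about (0.510, -0.099).
- **Peeler grip point:** about (0.4835, 0.2745), axis -30.4°.

Next I move toward the peeler.

```bash
python3 -m pendant '[{"jaw":0.5,"dx":0.2,"dy":0.28,"dz":0.06,"turn":65},{"jaw":0.5,"dx":0.2,"dy":0.28,"dz":0.06,"turn":65},{"jaw":0.5,"dx":0.2,"dy":0.28,"dz":0.06,"turn":65},{"jaw":0.5,"dx":0.2,"dy":0.28,"dz":0.06,"turn":65},{"jaw":0.5,"dx":0.2,"dy":0.28,"dz":0.06,"turn":65},{"jaw":0.5,"dx":0.2,"dy":0.28,"dz":0.06,"turn":65},{"jaw":0.5,"dx":0.2,"dy":0.28,"dz":0.06,"turn":65},{"jaw":0.5,"dx":0.24,"dy":0.58,"dz":0.06,"turn":130},{"jaw":0.5,"dx":0.24,"dy":0.58,"dz":0.06,"turn":130},{"jaw":0.5,"dx":0.24,"dy":0.58,"dz":0.06,"turn":130}]' 40; python3 -c "
from rig import robot;print(robot.tip_reach,robot.sense()['joints'].round(2))"
```

```text
time_s: 2.1
position: [0.4636, -0.2522, 0.3025]
ee_rot: [0.602, 0.798, -0.0, 0.0]
contact_force: [1.0, 0.1, -0.4]
gripper_width: 0.0427
grip_force: 0.0
0.011 [ 0.76  0.33 -0.49  1.96  0.19  0.9   0.46]
```

```bash
python3 -m pendant '[{"jaw":0.5,"dx":0.02,"dy":0.526,"dz":-0.1,"turn":43.7},{"jaw":0.5,"dx":0.02,"dy":0.526,"dz":-0.1,"turn":43.7},{"jaw":0.5,"dx":0.02,"dy":0.526,"dz":-0.1,"turn":43.7},{"jaw":0.5,"dx":0.02,"dy":0.526,"dz":-0.1,"turn":43.7},{"jaw":0.5,"dx":0.02,"dy":0.526,"dz":-0.1,"turn":43.7},{"jaw":0.5,"dx":0.02,"dy":0.526,"dz":-0.1,"turn":43.7},{"jaw":0.5,"dx":0.02,"dy":0.526,"dz":-0.1,"turn":43.7},{"jaw":0.5,"dx":0.02,"dy":0.526,"dz":-0.1,"turn":43.7},{"jaw":0.5,"dx":0.02,"dy":0.526,"dz":-0.1,"turn":43.7},{"jaw":0.5,"dx":0.02,"dy":0.526,"dz":-0.1,"turn":43.7}]'
python3 -m pendant '[{"jaw":0.5,"dx":0,"dy":0,"dz":0,"turn":0},{"jaw":0.5,"dx":0,"dy":0,"dz":0,"turn":0}]'
```

```text
time_s: 3.1
position: [0.4822, 0.2386, 0.2087]
ee_rot: [0.265, 0.964, 0.0, 0.0]
contact_force: [1.2, 0.9, 0.2]
gripper_width: 0.0426
grip_force: 0.0
time_s: 3.3
position: [0.4816, 0.2381, 0.2086]
ee_rot: [0.263, 0.965, -0.0, -0.0]
contact_force: [-1.1, -0.7, -0.6]
gripper_width: 0.0423
grip_force: 0.0
```

```bash
python3 -m pendant '[{"jaw":0.5,"dx":0.002,"dy":0.0365,"dz":-0.03,"turn":0},{"jaw":0.5,"dx":0.002,"dy":0.0365,"dz":-0.08,"turn":0},{"jaw":0.5,"dx":0.002,"dy":0.0365,"dz":-0.13,"turn":0},{"jaw":0.5,"dx":0.002,"dy":0.0365,"dz":-0.16,"turn":0},{"jaw":0.5,"dx":0.002,"dy":0.0365,"dz":-0.18,"turn":0},{"jaw":0.5,"dx":0.002,"dy":0.0365,"dz":-0.19,"turn":0},{"jaw":0.5,"dx":0.002,"dy":0.0365,"dz":-0.19,"turn":0}]'
python3 - <<'E'
from h import *
for c in("scene",):
    p,d=robot.grab_frame(c); cv2.imwrite("pics/grasp.png",cv2.resize(p[280:420,170:350,::-1],None,fx=3.5,fy=3.5))
E
```

```text
time_s: 4.0
position: [0.4843, 0.2717, 0.0184]
ee_rot: [0.266, 0.964, -0.001, -0.0]
contact_force: [0.2, 0.2, 0.5]
gripper_width: 0.0427
grip_force: 0.0
```

View pics/grasp.png

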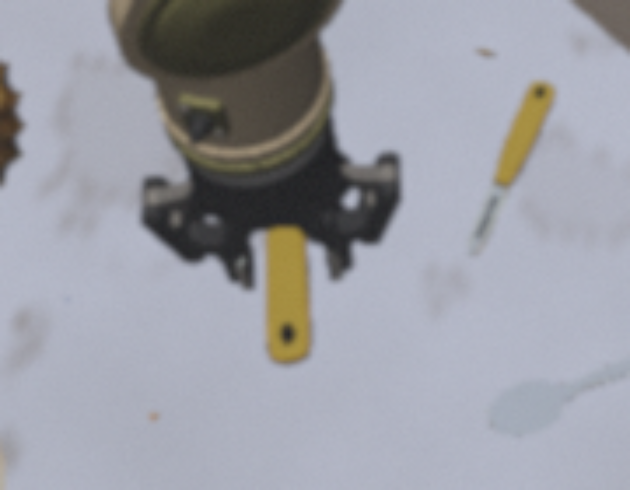

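The handle (crop 290,290) lies centred between the fingers. I lower slightly and grip.

```bash
python3 -m pendant '[{"jaw":0.5,"dx":0,"dy":0,"dz":-0.003,"turn":0},{"jaw":0,"dx":0,"dy":0,"dz":-0.003,"turn":0},{"jaw":0,"dx":0,"dy":0,"dz":-0.003,"turn":0},{"jaw":0,"dx":0,"dy":0,"dz":-0.003,"turn":0},{"jaw":0,"dx":0,"dy":0,"dz":-0.003,"turn":0},{"jaw":0,"dx":0,"dy":0,"dz":-0.003,"turn":0}]' 50
python3 -m pendant '[{"jaw":0,"dx":0,"dy":0,"dz":0.03,"turn":0},{"jaw":0,"dx":0,"dy":0,"dz":0.07,"turn":0},{"jaw":0,"dx":0,"dy":0,"dz":0.12,"turn":0},{"jaw":0,"dx":0,"dy":0,"dz":0.16,"turn":0},{"jaw":0,"dx":0,"dy":0,"dz":0.16,"turn":0},{"jaw":0,"dx":0,"dy":0,"dz":0.16,"turn":0}]'
```

```text
time_s: 4.65
position: [0.4848, 0.2734, 0.017]
ee_rot: [0.265, 0.964, 0.001, 0.001]
contact_force: [-0.3, -0.2, 5.1]
gripper_width: 0.0209
grip_force: 48.6
time_s: 5.25
position: [0.4847, 0.2729, 0.1771]
ee_rot: [0.265, 0.964, 0.001, 0.001]
contact_force: [-0.1, -0.6, -1.4]
gripper_width: 0.0204
grip_force: 49.5
```

```bash
python3 -m pendant '[{"jaw":0,"dx":0.0226,"dy":-0.342,"dz":0,"turn":-53.7},{"jaw":0,"dx":0.0226,"dy":-0.342,"dz":0,"turn":-53.7},{"jaw":0,"dx":0.0226,"dy":-0.342,"dz":0,"turn":-53.7},{"jaw":0,"dx":0.0226,"dy":-0.342,"dz":0,"turn":-53.7},{"jaw":0,"dx":0.0226,"dy":-0.342,"dz":0,"turn":-53.7},{"jaw":0,"dx":0.0226,"dy":-0.342,"dz":0,"turn":-53.7},{"jaw":0,"dx":0.0226,"dy":-0.342,"dz":0,"turn":-53.7},{"jaw":0,"dx":0.0226,"dy":-0.342,"dz":0,"turn":-53.7},{"jaw":0,"dx":0.0226,"dy":-0.342,"dz":-0.04,"turn":-53.7},{"jaw":0,"dx":0.0226,"dy":-0.342,"dz":-0.04,"turn":-53.7}]'
python3 - <<'E'
from h import *
print(robot.sense()["position"],robot.sense()["ee_rot"])
for c in("top","scene"):
    p,d=robot.grab_frame(c); 
    if c=="top": cv2.imwrite("pics/tray1.png",cv2.resize(p[190:330,270:450,::-1],None,fx=3.5,fy=3.5))
E
```

```text
time_s: 6.25
position: [0.504, -0.0688, 0.1321]
ee_rot: [0.672, 0.741, -0.002, -0.003]
contact_force: [-0.3, 0.2, -1.0]
gripper_width: 0.0206
grip_force: 49.5
[ 0.50395515 -0.06876105  0.13205815] [ 0.67170345  0.74081034 -0.00236095 -0.00299027]
```

View pics/tray1.png

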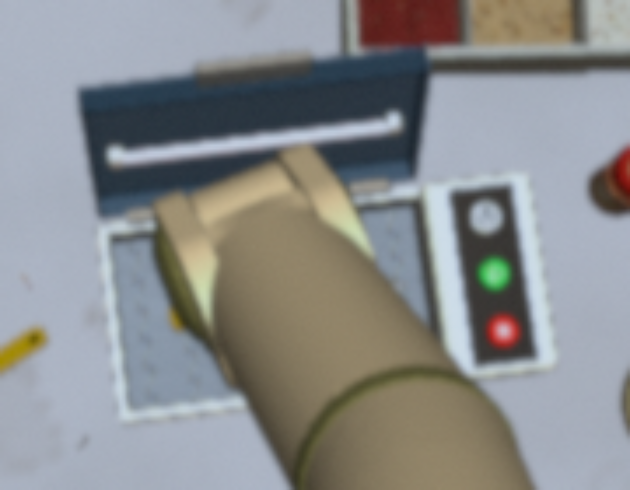

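The arm hides most of the tray. The yellow handle end shows at crop (178,320), inside the tray, and the key deck is clear at (490,270). I descend and release.

```bash
python3 -m pendant '[{"jaw":0,"dx":0,"dy":0,"dz":-0.04,"turn":0},{"jaw":0,"dx":0,"dy":0,"dz":-0.07,"turn":0},{"jaw":0,"dx":0,"dy":0,"dz":-0.085,"turn":0},{"jaw":0,"dx":0,"dy":0,"dz":-0.094,"turn":0},{"jaw":0,"dx":0,"dy":0,"dz":-0.098,"turn":0},{"jaw":0,"dx":0,"dy":0,"dz":-0.098,"turn":0}]'
```

```text
time_s: 6.95
position: [0.5072, -0.0685, 0.0384]
ee_rot: [0.672, 0.741, 0.0, 0.0]
contact_force: [-0.7, -0.1, -0.6]
gripper_width: 0.0211
grip_force: 49.5
```

```bash
python3 -m pendant '[{"jaw":0,"dx":0,"dy":0,"dz":-0.002,"turn":0},{"jaw":0.45,"dx":0,"dy":0,"dz":-0.001,"turn":0},{"jaw":0.45,"dx":0,"dy":0,"dz":0,"turn":0},{"jaw":0.45,"dx":0,"dy":0,"dz":0,"turn":0},{"jaw":0.45,"dx":0,"dy":0,"dz":0.03,"turn":0},{"jaw":0.45,"dx":0,"dy":0,"dz":0.08,"turn":0},{"jaw":0.2,"dx":0,"dy":0,"dz":0.13,"turn":0},{"jaw":0,"dx":0,"dy":0,"dz":0.18,"turn":0},{"jaw":0,"dx":0,"dy":0,"dz":0.22,"turn":0},{"jaw":0,"dx":0,"dy":0,"dz":0.25,"turn":0}]'
python3 - <<'E'
from h import *
for c in("scene","top"):
    p,d=robot.grab_frame(c); C=cloud(c,d); hsv=cv2.cvtColor(p,cv2.COLOR_RGB2HSV)
    cv2.imwrite(f"pics/rel_{c}.png",cv2.resize(p[140:310,270:490,::-1],None,fx=3,fy=3))
    m=(cv2.inRange(hsv,(12,120,80),(35,255,255))>0)&(C[...,2]<.07)&(C[...,1]<.03)&(C[...,1]>-.22)&(C[...,0]>.42)&(C[...,0]<.6)
    if m.any():print(c,m.sum(),C[m].mean(0),C[m].min(0),C[m].max(0))
E
```

```text
time_s: 7.95
position: [0.5069, -0.0688, 0.2912]
ee_rot: [0.672, 0.741, 0.001, 0.001]
contact_force: [-0.3, 0.0, 0.4]
gripper_width: -0.0
grip_force: 0.0
scene 304 [ 0.50432595 -0.06348264  0.0322308 ] [ 0.49099614 -0.11815724  0.02656779] [ 0.51867029 -0.01749035  0.03797185]
top 36 [ 0.50161102 -0.02798153  0.03100457] [ 0.49425297 -0.03916407  0.02211052] [ 0.51180665 -0.0203552   0.03625558]
```

View pics/rel_scene.png

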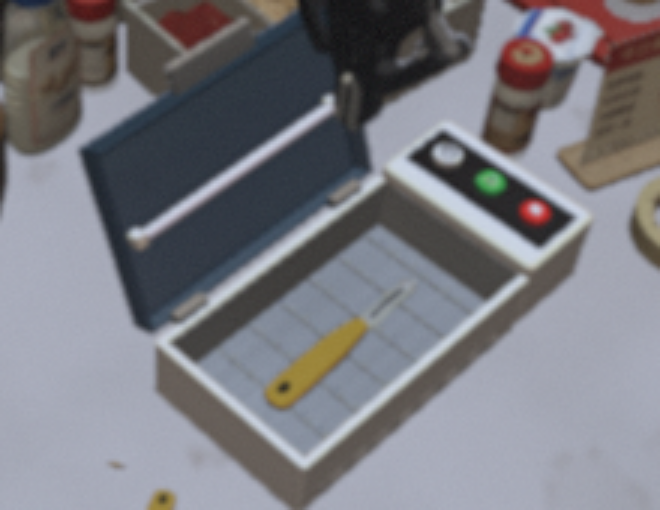

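The peeler lies lengthwise in the tray at crop (335,340). The lid is open past upright, with its edge near (220,70). Now I go over and behind the lid.

```bash
python3 -m pendant '[{"jaw":0,"dx":0,"dy":0,"dz":0.025,"turn":0},{"jaw":0,"dx":0.2025,"dy":0.021,"dz":0.025,"turn":0},{"jaw":0,"dx":0.2025,"dy":0.021,"dz":0.025,"turn":0},{"jaw":0,"dx":0.2025,"dy":0.021,"dz":0.025,"turn":0},{"jaw":0,"dx":0.2025,"dy":0.021,"dz":0.025,"turn":0},{"jaw":0,"dx":0.2025,"dy":0.021,"dz":0.025,"turn":0},{"jaw":0,"dx":0.2025,"dy":0.021,"dz":0.025,"turn":0}]'
python3 - <<'E'
from h import *
p,d=robot.grab_frame("scene");C=cloud("scene",d)
cv2.imwrite("pics/lid1.png",cv2.resize(p[60:300,200:500,::-1],None,fx=2.5,fy=2.5))
print(robot.sense()["position"])
E
```

```text
time_s: 8.75
position: [0.7094, -0.0472, 0.3106]
ee_rot: [0.672, 0.741, -0.001, -0.001]
contact_force: [-0.7, -0.2, 0.2]
gripper_width: -0.0001
grip_force: 0.0
[ 0.70848117 -0.04762082  0.31132127]
```

View pics/lid1.png

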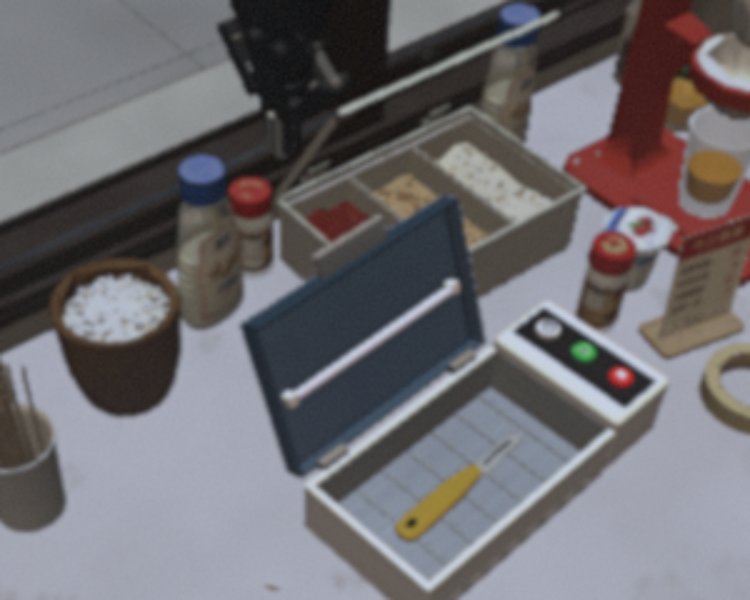

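The gripper (crop 285,120) is behind the lid, clear of the box and its handle (310,150). I descend and start pushing.

```bash
python3 -m pendant '[{"jaw":0,"dx":0,"dy":0,"dz":-0.045,"turn":0},{"jaw":0,"dx":0,"dy":0,"dz":-0.085,"turn":0},{"jaw":0,"dx":0,"dy":0,"dz":-0.105,"turn":0},{"jaw":0,"dx":-0.02,"dy":-0.002,"dz":-0.105,"turn":0},{"jaw":0,"dx":-0.04,"dy":-0.004,"dz":-0.105,"turn":0},{"jaw":0,"dx":-0.055,"dy":-0.006,"dz":-0.107,"turn":0},{"jaw":0,"dx":-0.07,"dy":-0.007,"dz":-0.109,"turn":0},{"jaw":0,"dx":-0.088,"dy":-0.009,"dz":-0.11,"turn":0}]'
python3 - <<'E'
from h import *
p,d=robot.grab_frame("scene");C=cloud("scene",d)
cv2.imwrite("pics/lid2.png",cv2.resize(p[100:300,220:490,::-1],None,fx=2.5,fy=2.5))
E
```

```text
time_s: 9.6
position: [0.6345, -0.0552, 0.2151]
ee_rot: [0.672, 0.741, 0.012, 0.013]
contact_force: [18.3, 0.1, 72.2]
gripper_width: 0.0002
grip_force: 35.3
```

View pics/lid2.png

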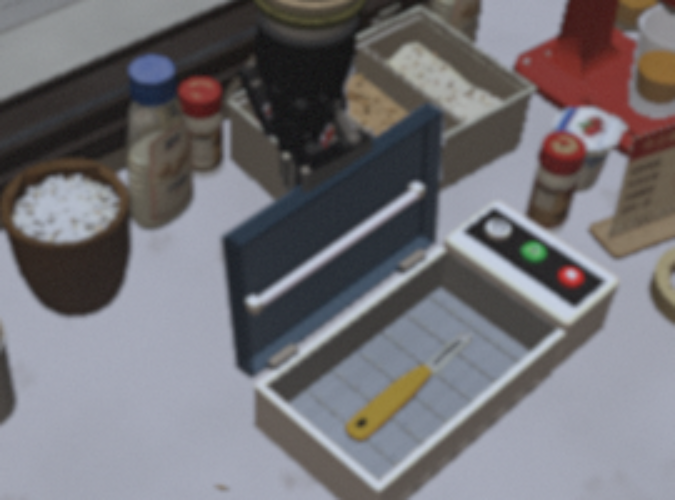

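A contact of 72 N upward appeared: the finger is jamming on the lid's tab. I back off up and away.

```bash
python3 -m pendant '[{"jaw":0,"dx":0.015,"dy":0,"dz":0.02,"turn":0},{"jaw":0,"dx":0.03,"dy":0.003,"dz":0.045,"turn":0},{"jaw":0,"dx":0.03,"dy":0.003,"dz":0.08,"turn":0},{"jaw":0,"dx":0.03,"dy":0.003,"dz":0.08,"turn":0}]'
python3 - <<'E'
from h import *
H=np.array([.588,-.0907]);u=np.array([.9948,.1023]);v=np.array([-.1023,.9948])
for c in ("scene","top"):
    p,d=robot.grab_frame(c);C=cloud(c,d)
    L=np.stack([(C[...,:2]-H)@u,(C[...,:2]-H)@v,C[...,2]],-1)
    cv2.imwrite(f"pics/lid3{c}.png",cv2.resize(p[100:300,220:490,::-1],None,fx=2.5,fy=2.5))
    for lo,hi in((-.115,-.06),(-.03,.03),(.05,.115)):
        for z0 in np.arange(.10,.27,.02):
            m=(L[...,1]>lo)&(L[...,1]<hi)&(L[...,2]>z0)&(L[...,2]<z0+.02)&(abs(L[...,0])<.12)
            if m.sum()>5: print(c,(lo,hi),z0.round(2),m.sum(),np.percentile(L[m][:,0],[5,50,95]).round(3))
E
```

```text
time_s: 10.05
position: [0.652, -0.0537, 0.2881]
ee_rot: [0.672, 0.741, 0.002, 0.003]
contact_force: [0.1, 0.1, 0.5]
gripper_width: -0.0002
grip_force: 0.0
scene (-0.115, -0.06) 0.1 119 [0.007 0.021 0.023]
scene (-0.115, -0.06) 0.12 51 [0.007 0.015 0.024]
scene (-0.115, -0.06) 0.14 202 [0.01  0.022 0.025]
scene (-0.115, -0.06) 0.16 151 [0.009 0.025 0.027]
scene (-0.115, -0.06) 0.18 129 [0.013 0.026 0.028]
scene (-0.115, -0.06) 0.2 22 [0.011 0.014 0.023]
scene (-0.115, -0.06) 0.22 169 [0.011 0.02  0.03 ]
scene (-0.03, 0.03) 0.1 103 [0.02  0.021 0.023]
scene (-0.03, 0.03) 0.12 40 [0.01  0.023 0.024]
scene (-0.03, 0.03) 0.14 216 [0.01  0.023 0.025]
scene (-0.03, 0.03) 0.16 144 [0.023 0.025 0.027]
scene (-0.03, 0.03) 0.18 128 [0.025 0.026 0.028]
scene (-0.03, 0.03) 0.22 220 [0.011 0.018 0.021]
scene (-0.03, 0.03) 0.24 96 [0.018 0.021 0.026]
scene (0.05, 0.115) 0.1 117 [0.02  0.021 0.023]
scene (0.05, 0.115) 0.12 53 [0.01  0.022 0.025]
scene (0.05, 0.115) 0.14 246 [0.01  0.023 0.025]
scene (0.05, 0.115) 0.16 142 [0.024 0.025 0.027]
scene (0.05, 0.115) 0.18 130 [0.025 0.026 0.028]
scene (0.05, 0.115) 0.2 7 [0.012 0.013 0.031]
scene (0.05, 0.115) 0.22 247 [0.011 0.02  0.03 ]
top (0.05, 0.115) 0.12 41 [0.011 0.022 0.023]
top (0.05, 0.115) 0.14 96 [0.01  0.015 0.023]
top (0.05, 0.115) 0.2 57 [0.012 0.025 0.031]
top (0.05, 0.115) 0.22 184 [0.011 0.02  0.03 ]
```

The lid is now nearly upright (~1.6 rad). I'll push beside the tab with only a shallow overlap.

```bash
python3 -m pendant '[{"jaw":0,"dx":-0.005,"dy":0.0445,"dz":0,"turn":0},{"jaw":0,"dx":-0.005,"dy":0.0445,"dz":-0.03,"turn":0},{"jaw":0,"dx":-0.005,"dy":0.0445,"dz":-0.066,"turn":0},{"jaw":0,"dx":-0.02,"dy":0.043,"dz":-0.066,"turn":0},{"jaw":0,"dx":-0.03,"dy":0.042,"dz":-0.066,"turn":0}]'
```

```text
time_s: 10.65
position: [0.6187, -0.0122, 0.2148]
ee_rot: [0.672, 0.741, -0.002, -0.001]
contact_force: [0.7, 0.0, -0.6]
gripper_width: 0.0
grip_force: 0.6
```

```bash
python3 -m pendant '[{"jaw":0,"dx":-0.01,"dy":-0.001,"dz":0,"turn":0},{"jaw":0,"dx":-0.02,"dy":-0.002,"dz":0,"turn":0},{"jaw":0,"dx":-0.03,"dy":-0.003,"dz":0,"turn":0}]'
```

```text
time_s: 10.95
position: [0.5908, -0.015, 0.2177]
ee_rot: [0.672, 0.741, 0.0, 0.001]
contact_force: [0.7, -0.2, -1.1]
gripper_width: -0.0004
grip_force: 0.5
```

```bash
python3 -m pendant '[{"jaw":0,"dx":-0.016,"dy":-0.002,"dz":0,"turn":0},{"jaw":0,"dx":-0.032,"dy":-0.003,"dz":-0.002,"turn":0},{"jaw":0,"dx":-0.047,"dy":-0.005,"dz":-0.005,"turn":0},{"jaw":0,"dx":-0.062,"dy":-0.006,"dz":-0.012,"turn":0},{"jaw":0,"dx":-0.076,"dy":-0.008,"dz":-0.02,"turn":0},{"jaw":0,"dx":-0.089,"dy":-0.009,"dz":-0.031,"turn":0},{"jaw":0,"dx":-0.1,"dy":-0.01,"dz":-0.043,"turn":0},{"jaw":0,"dx":-0.11,"dy":-0.011,"dz":-0.055,"turn":0},{"jaw":0,"dx":-0.12,"dy":-0.012,"dz":-0.069,"turn":0}]'
```

```text
time_s: 11.85
position: [0.4707, -0.027, 0.1483]
ee_rot: [0.672, 0.741, 0.0, 0.001]
contact_force: [0.3, -0.5, 0.7]
gripper_width: -0.0003
grip_force: 0.2
```

Now the last part, pushing straight down to shut it.

```bash
python3 -m pendant '[{"jaw":0,"dx":-0.006,"dy":0,"dz":-0.015,"turn":0},{"jaw":0,"dx":-0.01,"dy":-0.001,"dz":-0.03,"turn":0},{"jaw":0,"dx":-0.01,"dy":-0.001,"dz":-0.04,"turn":0},{"jaw":0,"dx":-0.01,"dy":-0.001,"dz":-0.046,"turn":0},{"jaw":0,"dx":-0.01,"dy":-0.001,"dz":-0.05,"turn":0}]'
```

```text
time_s: 12.35
position: [0.4612, -0.0278, 0.1013]
ee_rot: [0.672, 0.741, -0.0, 0.002]
contact_force: [-25.3, 1.2, 132.0]
gripper_width: 0.0
grip_force: 65.9
```

The reading of 132 N is above the wrist limit, because I commanded too deep. I back off at once and carry on gently.

```bash
python3 -m pendant '[{"jaw":0,"dx":0,"dy":0,"dz":0.03,"turn":0},{"jaw":0,"dx":0,"dy":0,"dz":0.08,"turn":0},{"jaw":0,"dx":0,"dy":-0.05,"dz":0.1,"turn":0},{"jaw":0,"dx":0.03,"dy":-0.1,"dz":0.1,"turn":0},{"jaw":0,"dx":0.1,"dy":-0.2,"dz":0.1,"turn":0},{"jaw":0,"dx":0.1,"dy":-0.2,"dz":0.1,"turn":0},{"jaw":0,"dx":0.1,"dy":-0.2,"dz":0.1,"turn":0}]'
python3 - <<'E'
from h import *
H=np.array([.588,-.0907]);u=np.array([.9948,.1023]);v=np.array([-.1023,.9948])
for c in ("scene","top"):
    p,d=robot.grab_frame(c);C=cloud(c,d)
    L=np.stack([(C[...,:2]-H)@u,(C[...,:2]-H)@v,C[...,2]],-1)
    cv2.imwrite(f"pics/shut{c}.png",cv2.resize(p[130:310,250:490,::-1],None,fx=2.5,fy=2.5))
    for x0 in np.arange(-.18,0.02,.02):
        for y0,y1 in((-.11,-.05),(.05,.11)):
            m=(L[...,0]>x0)&(L[...,0]<x0+.02)&(L[...,1]>y0)&(L[...,1]<y1)&(L[...,2]>.06)&(L[...,2]<.16)
            if m.sum()>5: print(c,x0.round(2),y0,m.sum(),np.percentile(L[m][:,2],[5,50,95]).round(3))
E
```

```text
time_s: 13.05
position: [0.5628, -0.2317, 0.1985]
ee_rot: [0.673, 0.74, 0.0, 0.001]
contact_force: [-0.4, 0.6, -0.5]
gripper_width: 0.0002
grip_force: 0.0
scene -0.16 -0.11 236 [0.064 0.091 0.094]
scene -0.16 0.05 282 [0.064 0.091 0.094]
scene -0.14 -0.11 186 [0.09  0.092 0.094]
scene -0.14 0.05 236 [0.09  0.092 0.095]
scene -0.12 -0.11 185 [0.089 0.092 0.095]
scene -0.12 0.05 224 [0.09  0.092 0.095]
scene -0.1 -0.11 179 [0.09  0.092 0.094]
scene -0.1 0.05 223 [0.09  0.092 0.094]
scene -0.08 -0.11 173 [0.09  0.092 0.094]
scene -0.08 0.05 210 [0.09  0.092 0.094]
scene -0.06 -0.11 168 [0.09  0.092 0.094]
scene -0.06 0.05 206 [0.089 0.092 0.094]
scene -0.04 -0.11 164 [0.09  0.092 0.094]
scene -0.04 0.05 202 [0.09  0.092 0.094]
scene -0.02 -0.11 156 [0.089 0.092 0.095]
scene -0.02 0.05 192 [0.09  0.092 0.094]
scene -0.0 0.05 6 [0.09  0.09  0.091]
top -0.16 -0.11 130 [0.087 0.091 0.095]
top -0.16 0.05 129 [0.086 0.091 0.096]
top -0.14 -0.11 178 [0.086 0.091 0.095]
top -0.14 0.05 181 [0.086 0.091 0.095]
top -0.12 -0.11 179 [0.087 0.091 0.096]
top -0.12 0.05 180 [0.087 0.092 0.095]
top -0.1 -0.11 178 [0.087 0.091 0.095]
top -0.1 0.05 178 [0.086 0.091 0.096]
top -0.08 -0.11 171 [0.087 0.091 0.095]
top -0.08 0.05 179 [0.087 0.091 0.096]
top -0.06 -0.11 172 [0.087 0.091 0.096]
top -0.06 0.05 175 [0.086 0.091 0.095]
top -0.04 -0.11 173 [0.087 0.091 0.095]
top -0.04 0.05 174 [0.086 0.091 0.095]
top -0.02 -0.11 174 [0.087 0.091 0.095]
top -0.02 0.05 177 [0.087 0.091 0.095]
top -0.0 -0.11 16 [0.067 0.074 0.081]
top -0.0 0.05 14 [0.069 0.072 0.076]
```

View pics/shutscene.png

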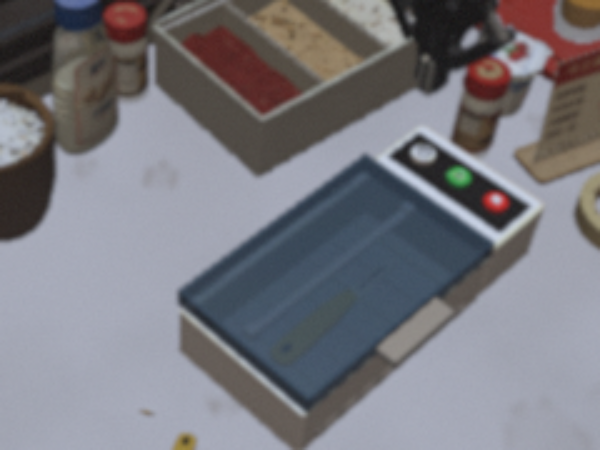

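The lid is shut: its top is flat at 0.092 m, with the peeler visible underneath at crop (320,325). Next I go above the white key at (0.5703, -0.2551).

```bash
python3 -m pendant '[{"jaw":0,"dx":0.0075,"dy":-0.0234,"dz":0,"turn":0},{"jaw":0,"dx":0.0075,"dy":-0.0234,"dz":-0.05,"turn":0},{"jaw":0,"dx":0.0075,"dy":-0.0234,"dz":-0.085,"turn":0},{"jaw":0,"dx":0.0075,"dy":-0.0234,"dz":-0.092,"turn":0},{"jaw":0,"dx":0.0075,"dy":-0.0234,"dz":-0.092,"turn":0},{"jaw":0,"dx":0.0075,"dy":-0.0234,"dz":-0.092,"turn":0}]'
python3 - <<'E'
from h import *
import time
print(robot.sense()["position"],robot.sense()["contact_force"])
E
```

```text
time_s: 13.75
position: [0.5697, -0.2508, 0.1076]
ee_rot: [0.672, 0.741, 0.0, 0.001]
contact_force: [-0.7, -0.5, 0.7]
gripper_width: -0.0001
grip_force: 0.0
[ 0.56970709 -0.25081541  0.10760665] [-0.65704164 -0.45522204  0.65317217]
```

```bash
python3 -m pendant '[{"jaw":0,"dx":0.0005,"dy":-0.004,"dz":-0.005,"turn":0},{"jaw":0,"dx":0.0005,"dy":-0.004,"dz":-0.009,"turn":0},{"jaw":0,"dx":0.0005,"dy":-0.004,"dz":-0.011,"turn":0},{"jaw":0,"dx":0.0005,"dy":-0.004,"dz":-0.011,"turn":0}]'
python3 -m pendant '[{"jaw":0,"dx":0,"dy":0,"dz":-0.001,"turn":0},{"jaw":0,"dx":0,"dy":0,"dz":-0.0015,"turn":0},{"jaw":0,"dx":0,"dy":0,"dz":-0.0015,"turn":0}]'
```

```text
time_s: 14.15
position: [0.5698, -0.2558, 0.0954]
ee_rot: [0.672, 0.741, 0.0, 0.001]
contact_force: [1.1, -3.0, 2.7]
gripper_width: -0.0001
grip_force: 1.6
time_s: 14.45
position: [0.5697, -0.2557, 0.0941]
ee_rot: [0.672, 0.741, 0.0, 0.001]
contact_force: [1.0, -3.1, 7.4]
gripper_width: -0.0002
grip_force: 3.6
```

```bash
python3 -m pendant '[{"jaw":0,"dx":0,"dy":0,"dz":-0.0007,"turn":0},{"jaw":0,"dx":0,"dy":0,"dz":-0.0007,"turn":0}]'
```

```text
time_s: 14.65
position: [0.5698, -0.2556, 0.094]
ee_rot: [0.672, 0.741, -0.0, 0.001]
contact_force: [-2.0, -2.6, 13.0]
gripper_width: -0.0004
grip_force: 6.6
```

At the stop. I release it, move to the green key and press with the same depth profile.

```bash
python3 -m pendant '[{"jaw":0,"dx":0,"dy":0,"dz":0.015,"turn":0},{"jaw":0,"dx":0,"dy":0,"dz":0.03,"turn":0},{"jaw":0,"dx":-0.0425,"dy":-0.0042,"dz":0.03,"turn":0},{"jaw":0,"dx":-0.0425,"dy":-0.0042,"dz":0.03,"turn":0},{"jaw":0,"dx":-0.0425,"dy":-0.0042,"dz":0.014,"turn":0},{"jaw":0,"dx":-0.0425,"dy":-0.0042,"dz":0.014,"turn":0}]'
python3 - <<'E'
from h import *
p,d=robot.grab_frame("scene"); cv2.imwrite("pics/keys.png",cv2.resize(p[150:270,370:490,::-1],None,fx=4,fy=4))
E
```

```text
time_s: 15.25
position: [0.5257, -0.2591, 0.1063]
ee_rot: [0.672, 0.741, -0.0, -0.001]
contact_force: [-0.8, 0.6, 0.3]
gripper_width: 0.0001
grip_force: 0.0
```

View pics/keys.png

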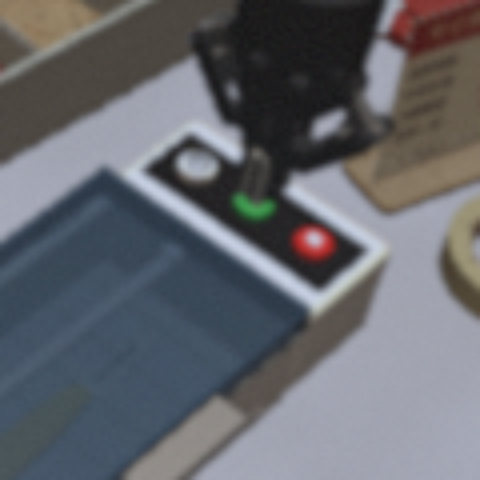

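The shut fingertips (crop 258,190) stand above the green key (253,205). White (197,165) and red (315,240) are clear. I press.

```bash
python3 -m pendant '[{"jaw":0,"dx":0.0015,"dy":0,"dz":-0.006,"turn":0},{"jaw":0,"dx":0.0015,"dy":0,"dz":-0.010,"turn":0},{"jaw":0,"dx":0.0015,"dy":0,"dz":-0.0125,"turn":0},{"jaw":0,"dx":0.0015,"dy":0,"dz":-0.0135,"turn":0},{"jaw":0,"dx":0.0015,"dy":0,"dz":-0.0135,"turn":0}]'
```

```text
time_s: 15.8
position: [0.529, -0.2593, 0.0941]
ee_rot: [0.672, 0.741, 0.0, 0.001]
contact_force: [0.1, 0.6, 8.1]
gripper_width: 0.0003
grip_force: 4.3
```

```bash
python3 -m pendant '[{"jaw":0,"dx":0,"dy":0,"dz":-0.0007,"turn":0},{"jaw":0,"dx":0,"dy":0,"dz":-0.0007,"turn":0}]'
python3 -m pendant '[{"jaw":0,"dx":0,"dy":0,"dz":0.02,"turn":0},{"jaw":0,"dx":0,"dy":0,"dz":0.06,"turn":0},{"jaw":0,"dx":0,"dy":0,"dz":0.11,"turn":0},{"jaw":0,"dx":0,"dy":0,"dz":0.15,"turn":0},{"jaw":0,"dx":0,"dy":0,"dz":0.15,"turn":0}]'
python3 - <<'E'
from h import *
H=np.array([.588,-.0907]);u=np.array([.9948,.1023])
p,d=robot.grab_frame("scene");C=cloud("scene",d);X=(C[...,:2]-H)@u
m=(X>-.14)&(X<-.12)&(abs(C[...,1]+.09)<.08)&(C[...,2]<.15);print("lid front z",np.median(C[...,2][m]))
for t in("skewer_cup","spice_jar"):
    print(t,[(round(r["conf"],2),w("scene",r["xyz"]).round(3)) for r in robot.look_for("scene",t)])
robot.close_job()
E
```

```text
time_s: 16.0
position: [0.5291, -0.2593, 0.094]
ee_rot: [0.672, 0.741, 0.0, 0.001]
contact_force: [-2.4, 1.1, 16.3]
gripper_width: 0.0003
grip_force: 7.6
time_s: 16.5
position: [0.5306, -0.2598, 0.2479]
ee_rot: [0.672, 0.741, 0.001, 0.004]
contact_force: [-0.2, 0.3, 0.2]
gripper_width: 0.0001
grip_force: 0.0
lid front z 0.09197407903759813
skewer_cup [(0.55, array([0.734, 0.226, 0.077])), (0.29, array([ 0.493, -0.092,  0.089]))]
spice_jar [(0.7, array([ 0.592, -0.357,  0.073]))]
the job is handed in; nothing more can be done
```

The job is handed in with the peeler in the tray, the lid shut, the clock key then the green key pressed to their stops and released, and the cup and jar undisturbed; however, shutting the lid peaked at about 134 N on the wrist (over the 120 N limit) after an earlier 72 N jam against the lid, so it may be judged failed.

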